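Centre-punch the marked spot on a shelf angle

ROBOT

A 6-joint arm with a two-finger parallel gripper is mounted at the origin on the work surface. World frame = base frame: x ahead of the robot, y to its left, z up, the work surface at z = 0. Lengths are in m, angles in rad, forces in N, time in s.
With the tool pointing down it reaches from about 0.35 to 0.775 m from the base axis. Payload 5.5 kg.
Tool frame: the origin (TCP) lies at the very end of the fingers, on their centre line; the grasp point (between the pads) lies 19 mm behind it (ctrl.pinch_z is the distance from the TCP to the grasp point, in m); z points along the fingers, y is the line along which they close (so a half turn about z gives the same grasp; the last joint's range is limited). The gripper opens to 85 mm and grips with 20 to 120 N. Pads are 22 mm wide; open, the fingers measure 114 mm over their backs; the gripper's body (76 mm by 85 mm) begins 54 mm behind the grasp point. The pads swing forward as they close: fully open they stand 13 mm farther back than shut.
Start: joints at [-1.423, 0.313, 0.046, 1.304, 0, 1.431], TCP at [0.163, -0.551, 0.231] pointing down, gripper open.
Joint ranges: [-2.76, 2.76], [-0.86, 1.69], [-1.03, 1.26], [-2.2, 2.34], [-1.47, 1.5], [-3.14, 3.14]. Speed limits (rad/s): [2.57, 2.57, 3.14, 3.14, 3.14, 3.14].

INTERFACE

Orientations are given as [roll, pitch, yaw] about the fixed x, y, z axes, in that order (R = Rz(yaw) Ry(pitch) Rx(roll)).
In Python, from workcell import ctrl gives the robot as it stands. The module is installed in compiled form; this text tells all that it offers.
- The arm moves only by the shell command python3 -m jog 'ROWS'. ROWS is JSON, a list of rows, each an object with "slide": the shift along the tool's x, y, z in mm, a list of three; "angular": the turn, a rotation vector about the tool's x, y, z in degrees, a list of three; "hand": the opening in per cent of the stroke, from 0 (shut) to 100 (fully open). In form: [{"slide": [dx, dy, dz], "angular": [rx, ry, rz], "hand": hand}, ...]. A call has 1 to 12 rows; each row shifts and turns the commanded pose from where the row before left it, along the tool's axes as they then stand; what a row does not reach is not made up. A row lasts 1/10 s, in which the tool goes at most 50 mm and 8.59 degrees, less where a joint would pass 70% of its speed; a pose out of reach is approached as far as the arm can. A call is refused whole if a number of a shift passes 50 or a number of a turn 8.59, either way. A call with a gripper value outside its range is refused whole. The fingers move at their own pace and stop on an object; the grip force is fixed at half the most. Time passes only in rows, so rows that do not move let the fingers close. It gives the time, the measured TCP pose, the force, the opening and the grip force at its end, in the units of the state.
- ctrl.get_obs(): the state, without advancing time (a new reading comes with each control period).
- ctrl.read_camera(name): name is "side" or "top" or "wrist"; returns a dict with "img" (384x512x3 uint8, blue, green, red), "fx", "fy", "cx", "cy" (pixels), "R" (3x3) and "t" (3): a world point X has camera coordinates R X + t; the wrist camera has in their place "mount" (4x4, takes a point from camera to tool coordinates, whose origin is the TCP and whose axes are the flange's). Camera axes: x right, y down, z forward; pixel columns grow to the right and rows downward; lengths in m; the calibration is good to about 2 mm. A picture is of the moment at which its call begins: read the wrist's pose just before it. There is no depth.
- ctrl.sign_off(): hands the job in; it is judged then, once.
Trained networks look in a picture, given as the dict that the camera call returned (one of the last four; its "shot" number tells which), for a name from the list of things; names that differ only in an ending like _2 or _b are one class to them, and where a whole thing is asked for, a point or a joint stands for the part that bears it (a point fixed in the world has none). Each returns a list of dicts, best first, with "score" (0 to 1); they miss things now and then, are a little off and sometimes report something else, mostly with a low value. They report only what shows in the picture. A call takes as long as a camera call. They do not tell look-alikes from the thing itself.
- ctrl.spot_in(picture, name): "bbox" ([left, top, right, bottom] in pixels, round what is visible of it).
The state is a dict: "clock": time; "q": joint angles; "dq": joint speeds; "tau": joint torques, N m; "tcp_pos": TCP position; "ee_rot": TCP orientation; "contact_force": force on the tool from outside, world axes, zero at the start; "moment": the same for the moment, N m; "width": finger opening in m; "finger_force": force on a finger pad.
Only numpy, scipy, OpenCV 4.12 (cv2) and the standard library are available. Lean on these libraries where they do the work, as an engineer would, in place of code of your own. Each camera call takes 0.05 s, during which the arm holds its last target. There are 200 camera calls.

TASK

Pick up the yellow metal angle, lay it flat on the inclined bed of the green bench punch with its upright flange against the ledge, and slide it along until the red marked spot is exactly under the punch point, then let go of it. Then push the red knob down firmly, but without a blow, so that the point bears on the mark, and let the punch spring back up; leave the angle lying there and do not disturb the other things on the table.

Things in the scene. Friction and masses are not known exactly. Their poses are not given: they have to be found in the camera images.
- angle: The work: yellow metal angle (L-section), 200 mm long, about 0.4 kg. Origin: centre of the underside of its flat leg, which spans x -30..+30, y -100..+100, z 0..8 mm. Flange along its -x edge: x -30..-22, z 8..44 mm, full length; pinch it across its 8 mm thickness. It starts flat on the table, flange up and on the robot's side.
- mark (a point): Red dot of 12 mm with a black cross on top of the angle's flat leg, at (8, 60, 8) mm in the angle's frame, i.e. 38 mm from the flange's outer face and 40 mm from the angle's +y end. Its axes are the angle's.
- press: Green bench punch, fixed to the table. Origin: on the table straight below the bed's origin; z up. Base plate 280 x 200 x 16 mm, x -80..+200 mm. In the bed's frame its column is at x +80..+108, and the head's arm over the bed spans x -17..+108, y -17..+17, z 62..92 mm, with a collar of radius 15 mm round the punch down to z 55 mm.
- bed: The punch's fixed steel bed, inclined 24 degrees, low edge towards the robot. Origin on its surface under the punch point, 130 mm above the table. x up the slope, y along the ledge (level), z its normal. Bed x -48..+43, y -140..+140 mm. Ledge x -48..-38, 7 mm high: it stops the flange's outer face at x -38. With the angle in place its frame is parallel to this and its mark at (0, 0, 8) mm.
- punch: Spring-loaded punch with red knob. Origin at its point, 16 mm above the bed at rest (8 mm above the angle's leg); axes as the bed's; slides along z only. Rod radius 8, point radius 3; knob radius 19, its flat top 116 mm above the point. The spring takes about 4 N to start, 6.5 N where the point meets the work; then at least 5 N more must bear on the mark for 0.1 s, never over 60 N.
- spare: Bystander: grey angle like the work, but 160 mm long and without a mark. Same frame. Leave alone.
- screwdriver: Bystander: screwdriver lying on the table, about 200 mm long. Origin under its middle.
- tape: Bystander: brown roll of tape, 90 mm wide, 24 mm high. Origin at its underside's centre.
- jar: Bystander: amber jar, 64 mm wide, 100 mm high. Origin at its underside's centre.
- can: Bystander: blue can, 80 mm wide, 120 mm high. Origin at its underside's centre.
- mug: Bystander: blue mug, 80 mm wide, 90 mm high. Origin at its underside's centre.
Mind the look-alikes: they are no part of the job. There is more than one size of the angle; the job needs the larger.

How it is judged:
On the way, in this order (a step that is already met when the one before it is completed fails the run):
1. the angle lies flat on the inclined bed against the ledge, its mark under the punch point, let go (x of mark in the frame of bed between -0.003 and 0.003 m and y of mark in the frame of bed between -0.003 and 0.003 m and z of mark in the frame of bed between 0.005 and 0.011 m and angle between the z axis of angle and the z axis of bed, either way round below 0.06 rad and angle between the y axis of angle and the y axis of bed, either way round below 0.06 rad and linear speed of angle below 0.01 m/s and contact force between the fingers and angle below 0.2 N), for 0.3 s.
2. the punch is pushed down and its point bears on the mark with at least 5 N (x of mark in the frame of bed between -0.003 and 0.003 m and y of mark in the frame of bed between -0.003 and 0.003 m and contact force between punch and angle above 5 N), for 0.1 s.
At the end, for the whole second after the job is handed in: The angle lies flat on the inclined bed (within about 3 degrees, along the ledge likewise), at rest, its mark within 3 mm of the punch axis both along and across the bed, and the punch is back up within 3 mm of its rest position (x of mark in the frame of bed between -0.003 and 0.003 m and y of mark in the frame of bed between -0.003 and 0.003 m and z of mark in the frame of bed between 0.005 and 0.011 m and angle between the z axis of angle and the z axis of bed, either way round below 0.06 rad and angle between the y axis of angle and the y axis of bed, either way round below 0.06 rad and linear speed of angle below 0.01 m/s and distance of punch from where it was at the start of the episode below 0.003 m and contact force between punch and angle below 0.1 N); the robot touches nothing.
It fails at once if the punch hits or presses the angle with more than 60 N (contact force between punch and angle above 60 N).
It fails at once if the angle is slammed or forced onto the punch's bed or frame with more than 80 N (contact force between angle and bed above 80 N).
It fails at once if a bystander is moved more than 30 mm (distance of any of spare, screwdriver, tape, jar, can, mug from where it was at the start of the episode above 0.03 m).
It also fails if it takes over 67 s, if anything falls off the work surface, if the arm or the gripper's body presses on something with over 40 N, if the wrist force passes 120 N, or if a joint passes its speed limit or range.

## Working session

There is one attempt and no reset: what is moved stays moved. The work goes in short steps, Python scripts to look and compute and a shell command to move; the robot and the scene stay as the last step left them, time stands still between calls to the robot, and variables do not carry over. Pictures are saved under pics/ and viewed, at most 10 in all, crops included, and the job is handed in when it is done.

```bash
mkdir -p pics; cat > h.py <<'E'
import numpy as np,cv2
from workcell import ctrl
from scipy.spatial.transform import Rotation as Ro
E
python3 - <<'E'
from h import *
o=ctrl.get_obs();print({k:np.round(v,3).tolist() for k,v in o.items()},ctrl.pinch_z)
ims=[]
for n in ("top","side"):
    p=ctrl.read_camera(n);ims.append(p["img"])
    np.savez(n+'.npz',**{k:p[k] for k in("img","fx","fy","cx","cy","R","t")})
    print(n,p["fx"],p["cx"],p["cy"],np.round(p["R"],3).tolist(),np.round(p["t"],3))
    for k in("angle","mark","press","bed","punch","spare"):
        print(k,[(np.round(d["bbox"]).tolist(),round(d["score"],2)) for d in ctrl.spot_in(p,k)[:3]])
    cv2.imwrite(f"pics/{n}0.png",cv2.resize(p["img"],(800,600)))
E
```

```text
{'clock': 0.0, 'q': [-1.423, 0.314, 0.045, 1.304, 0.0, 1.431], 'dq': [-0.0, -0.001, -0.001, -0.001, 0.001, 0.002], 'tau': [-0.001, -48.063, 29.853, 0.019, -0.0, -0.0], 'tcp_pos': [0.163, -0.551, 0.23], 'ee_rot': [-3.14, -0.0, 0.288], 'contact_force': [-0.487, 1.007, 0.833], 'moment': [-0.003, 0.019, -0.011], 'finger_force': 0.0, 'width': 0.086} 0.0187
top 365.8823543176592 254.25339030190983 187.6174873202835 [[0.025, -0.999, 0.03], [-0.989, -0.029, -0.147], [0.148, -0.026, -0.989]] [-0.025  0.557  1.118]
angle [([330.0, 248.0, 379.0, 275.0], 0.88), ([327.0, 198.0, 390.0, 223.0], 0.7)]
mark [([325.0, 199.0, 396.0, 222.0], 0.9), ([327.0, 246.0, 377.0, 272.0], 0.66)]
press [([210.0, 100.0, 305.0, 195.0], 0.95)]
bed [([205.0, 110.0, 306.0, 179.0], 0.9)]
punch []
spare [([322.0, 135.0, 344.0, 161.0], 0.63)]
side 366.9730113521514 257.434274100376 187.03107300988268 [[-0.706, -0.708, 0.021], [-0.438, 0.413, -0.799], [0.557, -0.573, -0.602]] [0.39  0.302 1.021]
angle [([307.0, 164.0, 333.0, 188.0], 0.85)]
mark [([310.0, 162.0, 335.0, 187.0], 0.78)]
press [([198.0, 122.0, 282.0, 211.0], 0.69)]
bed [([207.0, 126.0, 280.0, 190.0], 0.87)]
punch [([244.0, 136.0, 255.0, 159.0], 0.65)]
spare [([149.0, 247.0, 198.0, 286.0], 0.74), ([275.0, 152.0, 287.0, 170.0], 0.52)]
```

View pics/top0.png

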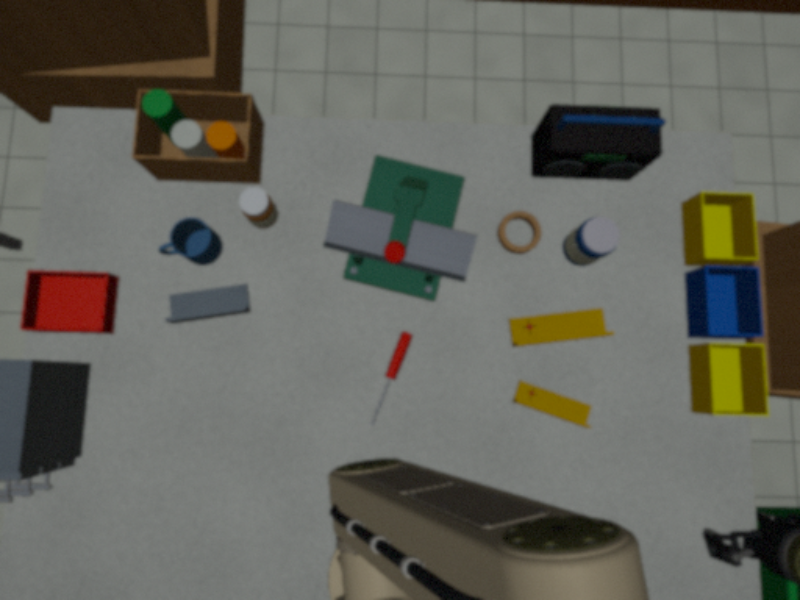

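View pics/side0.png

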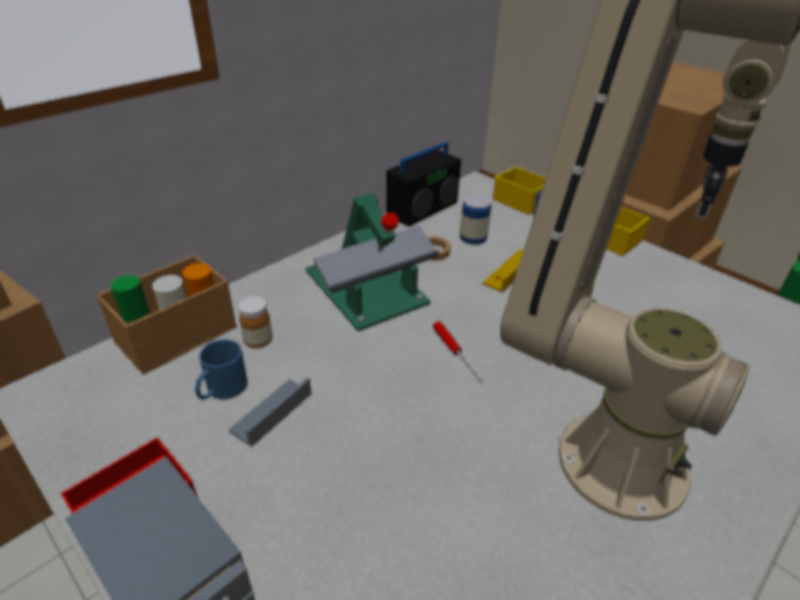

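Top view (800×600): the yellow candidates are the upper angle at (558,327), mark (530,326), about 95 px long, and the lower one at (552,402), mark (530,393), about 78 px long. The grey spare is at (208,302). I choose the upper yellow one because it is the longer. The press is at (405,235) with its red knob at (395,252).

```bash
cat >> h.py <<'E'
def ray(p,uv,Rt=None):
    """world origin and direction of pixel"""
    d=np.array([(uv[0]-p["cx"])/p["fx"],(uv[1]-p["cy"])/p["fy"],1.])
    if Rt is None: R,t=np.array(p["R"]),np.array(p["t"]); return -R.T@t,R.T@d
    T=Rt@np.array(p["mount"]); return T[:3,3],T[:3,:3]@d
def onz(p,uv,z,Rt=None):
    o,d=ray(p,uv,Rt); return o+d*(z-o[2])/d[2]
def tool():
    o=ctrl.get_obs();T=np.eye(4);T[:3,:3]=Ro.from_euler('xyz',o["ee_rot"]).as_matrix();T[:3,3]=o["tcp_pos"];return T
def proj(p,X,Rt=None):
    X=np.asarray(X,float)
    if Rt is None: c=np.array(p["R"])@X+p["t"]
    else: c=(np.linalg.inv(Rt@np.array(p["mount"]))@np.append(X,1))[:3]
    return np.array([p["fx"]*c[0]/c[2]+p["cx"],p["fy"]*c[1]/c[2]+p["cy"]])
E
python3 - <<'E'
from h import *
p=dict(np.load('top.npz'));im=p["img"]
hsv=cv2.cvtColor(im,cv2.COLOR_BGR2HSV)
m=cv2.inRange(hsv,(18,120,80),(35,255,255))
n,l,s,c=cv2.connectedComponentsWithStats(m)
for i in range(1,n):
    if s[i,4]>100 and s[i,0]<420:
        r=cv2.minAreaRect(np.argwhere(l==i)[:,::-1].astype(np.float32));b=cv2.boxPoints(r)
        print(s[i],np.round([onz(p,x,.008)[:2] for x in b],3).tolist(),'ctr',np.round(onz(p,r[0],.008),3))
# knob
m=cv2.inRange(hsv,(0,150,80),(8,255,255))|cv2.inRange(hsv,(172,150,80),(180,255,255))
n,l,s,c=cv2.connectedComponentsWithStats(m)
for i in range(1,n):
    if s[i,4]>5: print('red',s[i],c[i],onz(p,c[i],.25),onz(p,c[i],.008))
# press base corners
g=[(375,155),(464,178),(435,300),(345,278)]
print('base',np.round([onz(p,np.array(x)*.64,.016)[:2] for x in g],3).tolist())
w=ctrl.read_camera("wrist");print(np.round(w["mount"],3).tolist(),w["fx"],w["cx"],w["cy"])
cv2.imwrite("pics/crop1.png",cv2.resize(im[185:285,310:410],(600,600),interpolation=2))
E
```

```text
[133  77  18  18 199] [[0.894, 0.418], [0.937, 0.383], [0.899, 0.343], [0.857, 0.379]] ctr [0.897 0.381 0.008]
[ 326  198   66   23 1026] [[0.516, -0.244], [0.546, -0.454], [0.49, -0.459], [0.46, -0.251]] ctr [ 0.503 -0.352  0.008]
[329 244  49  29 658] [[0.348, -0.251], [0.389, -0.266], [0.34, -0.417], [0.3, -0.401]] ctr [ 0.344 -0.334  0.008]
red [246 154  13  14 145] [252.23448276 160.77241379] [0.59737492 0.00314838 0.25      ] [ 0.65188544 -0.00141895  0.008     ]
red [  14  174   56   39 1679] [ 44.73079214 192.97319833] [0.49685187 0.52885961 0.25      ] [0.52544116 0.65985399 0.008     ]
red [ 15 198   1   7   7] [ 15. 201.] [0.47426828 0.6005887  0.25      ] [0.49703409 0.75007938 0.008     ]
red [248 213  15  29 168] [254.91666667 226.81547619] [ 0.42524863 -0.00815788  0.25      ] [ 0.43537407 -0.01564069  0.008     ]
base [[0.86, 0.045], [0.815, -0.147], [0.549, -0.089], [0.59, 0.099]]
[[-0.0, -0.955, -0.298, 0.076], [1.0, 0.0, -0.002, -0.001], [0.002, -0.298, 0.955, -0.142], [0.0, 0.0, 0.0, 1.0]] 284.0570678303986 255.51630601150117 192.96496571579328
```

View pics/crop1.png

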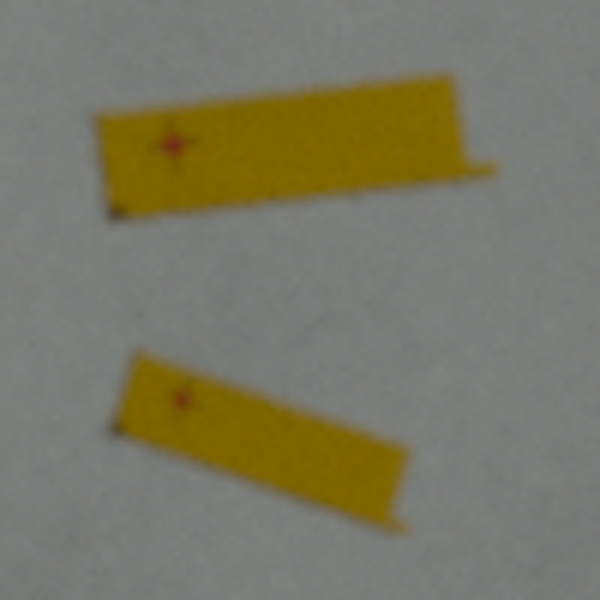

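The upper angle (mark at crop (172,145)) is clearly longer than the lower one, so it is the work. Moving above it for a close look.

```bash
python3 -m jog '[{"slide":[34,-8,-2],"angular":[0,0,0],"hand":100},{"slide":[34,-8,-2],"angular":[0,0,0],"hand":100},{"slide":[34,-8,-2],"angular":[0,0,0],"hand":100},{"slide":[34,-8,-2],"angular":[0,0,0],"hand":100},{"slide":[34,-8,-2],"angular":[0,0,0],"hand":100},{"slide":[34,-8,-2],"angular":[0,0,0],"hand":100},{"slide":[34,-8,-2],"angular":[0,0,0],"hand":100},{"slide":[34,-8,-2],"angular":[0,0,0],"hand":100},{"slide":[34,-8,-2],"angular":[0,0,0],"hand":100},{"slide":[34,-8,-2],"angular":[0,0,0],"hand":100}]'
python3 -m jog '[{"slide":[0,0,0],"angular":[0,0,-8.2],"hand":100},{"slide":[0,0,0],"angular":[0,0,-8.2],"hand":100},{"slide":[0,0,0],"angular":[0,0,-8.2],"hand":100},{"slide":[0,0,0],"angular":[0,0,-8.2],"hand":100},{"slide":[0,0,0],"angular":[0,0,-8.2],"hand":100},{"slide":[0,0,0],"angular":[0,0,-8.2],"hand":100},{"slide":[0,0,0],"angular":[0,0,-8.2],"hand":100},{"slide":[0,0,0],"angular":[0,0,-8.2],"hand":100},{"slide":[0,0,0],"angular":[0,0,-8.2],"hand":100},{"slide":[0,0,0],"angular":[0,0,-8.2],"hand":100},{"slide":[0,0,0],"angular":[0,0,0],"hand":100},{"slide":[0,0,0],"angular":[0,0,0],"hand":100}]'
python3 - <<'E'
from h import *
T=tool();p=ctrl.read_camera("wrist");print(np.round(T,3).tolist(),ctrl.get_obs()["q"])
np.savez('w1.npz',T=T,**{k:p[k] for k in("img","fx","fy","cx","cy","mount")})
cv2.imwrite("pics/w1.png",cv2.resize(p["img"],(800,600)))
E
```

```text
clock: 1.75
tcp_pos: [0.4677, -0.3774, 0.2515]
ee_rot: [3.141, 0.0, 0.288]
contact_force: [0.6, -1.3, 0.3]
width: 0.0855
finger_force: 0.0
clock: 2.95
tcp_pos: [0.4665, -0.3782, 0.2513]
ee_rot: [-3.142, 0.0, 1.716]
contact_force: [-0.4, 0.2, 1.4]
width: 0.0857
finger_force: 0.0
[[-0.144, 0.99, -0.0, 0.466], [0.99, 0.144, -0.0, -0.378], [-0.0, -0.0, -1.0, 0.251], [0.0, 0.0, 0.0, 1.0]] [-8.14768933e-01  3.60228780e-01  1.61277677e-01  1.37178665e+00
 -9.09299063e-05  6.10793917e-01]
```

View pics/w1.png

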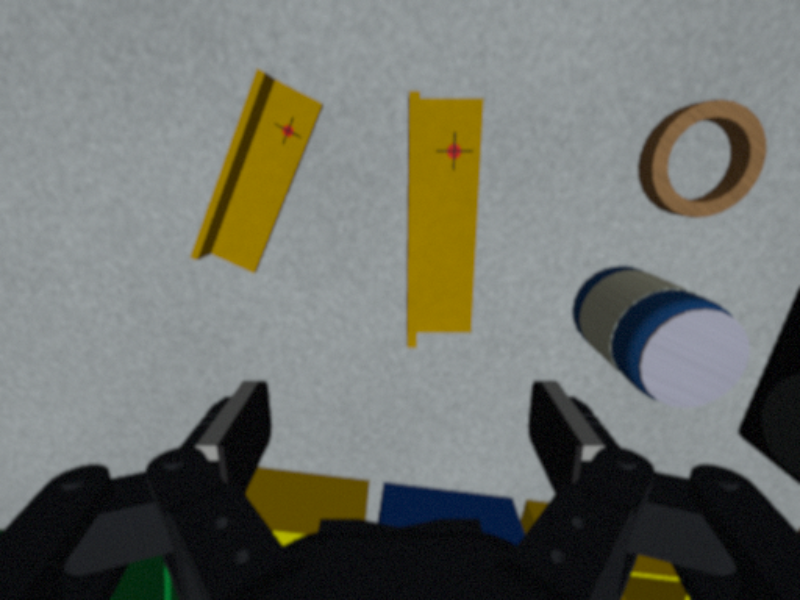

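The wrist view shows the work at (445,215), with mark (454,151) and leg corners (483,98) and (471,332). The flange is on the left, and its ends are at (409,92) and (411,347). The smaller look-alike is left at (257,170).

```bash
cat > fit.py <<'E'
from h import *
from scipy.optimize import least_squares
def fit(f,s,px,L):
    p=dict(np.load(f));T=p["T"]
    def pos(v):
        c,s_=np.cos(v[2]),np.sin(v[2]);return lambda P:np.array([v[0]+c*P[0]-s_*P[1],v[1]+s_*P[0]+c*P[1],P[2]])
    fun=lambda v:np.concatenate([proj(p,pos(v)(np.array(P)/1000),T)-np.array(u)*.64 for u,P in zip(px,L)])
    r=least_squares(fun,s);print(np.round(r.x,4),np.degrees(r.x[2]),np.round(r.fun,1));return r.x,pos(r.x)
E
python3 - <<'E'
from fit import *
v,w=fit('w1.npz',[.5,-.35,.14],[(454,151),(483,98),(471,332),(409,92),(407,347),(417,347)],[(8,60,8),(30,100,8),(30,-100,8),(-30,100,44),(-30,-100,44),(-22,-100,44)])
T=tool()
for h in (.10,.014):
  G=w([-.026,-.025,h]);print('world',G,'tool d mm',1000*T[:3,:3].T@(G-T[:3,3]),'yaw err deg',np.degrees(v[2]+np.pi/2)-np.degrees(ctrl.get_obs()["ee_rot"][2]))
E
```

```text
[ 0.4982 -0.3462  0.1442] 8.26060529811688 [-0.1 -0.2  0.2 -0.2  0.2  0.5 -0.2 -1.   0.1  0.7 -0.2  0.7]
world [ 0.47609415 -0.37468293  0.1       ] tool d mm [  2.09453583   9.99039672 151.28926033] yaw err deg -0.060659935119048214
world [ 0.47609415 -0.37468293  0.014     ] tool d mm [  2.10314736   9.99391372 237.28925983] yaw err deg -0.060659935119048214
```

```bash
python3 -m jog '[{"slide":[2,10,25],"angular":[0,0,0],"hand":100},{"slide":[0,0,30],"angular":[0,0,0],"hand":100},{"slide":[0,0,30],"angular":[0,0,0],"hand":100},{"slide":[0,0,30],"angular":[0,0,0],"hand":100},{"slide":[0,0,30],"angular":[0,0,0],"hand":100},{"slide":[0,0,30],"angular":[0,0,0],"hand":100},{"slide":[0,0,20],"angular":[0,0,0],"hand":100},{"slide":[0,0,15],"angular":[0,0,0],"hand":100},{"slide":[0,0,10],"angular":[0,0,0],"hand":100},{"slide":[0,0,10],"angular":[0,0,0],"hand":100},{"slide":[0,0,5],"angular":[0,0,0],"hand":100},{"slide":[0,0,0],"angular":[0,0,0],"hand":100}]'
python3 -m jog '[{"slide":[0,0,2],"angular":[0,0,0],"hand":60},{"slide":[0,0,0],"angular":[0,0,0],"hand":30},{"slide":[0,0,0],"angular":[0,0,0],"hand":0},{"slide":[0,0,0],"angular":[0,0,0],"hand":0},{"slide":[0,0,0],"angular":[0,0,0],"hand":0},{"slide":[0,0,0],"angular":[0,0,0],"hand":0},{"slide":[0,0,0],"angular":[0,0,0],"hand":0},{"slide":[0,0,0],"angular":[0,0,0],"hand":0},{"slide":[0,0,0],"angular":[0,0,0],"hand":0},{"slide":[0,0,0],"angular":[0,0,0],"hand":0}]'
```

```text
clock: 4.2
tcp_pos: [0.476, -0.3746, 0.0159]
ee_rot: [-3.141, -0.0, 1.719]
contact_force: [-0.1, 0.5, 0.1]
width: 0.0854
finger_force: 0.0
clock: 5.2
tcp_pos: [0.4766, -0.3749, 0.0147]
ee_rot: [3.141, 0.001, 1.719]
contact_force: [1.7, -0.1, 3.5]
width: 0.0068
finger_force: 60.0
```

```bash
python3 -m jog '[{"slide":[0,0,-5],"angular":[0,0,0],"hand":0},{"slide":[0,0,-10],"angular":[0,0,0],"hand":0},{"slide":[0,0,-30],"angular":[0,0,0],"hand":0},{"slide":[0,0,-30],"angular":[0,0,0],"hand":0},{"slide":[0,0,-30],"angular":[0,0,0],"hand":0},{"slide":[0,0,-30],"angular":[0,0,0],"hand":0},{"slide":[0,0,-30],"angular":[0,0,0],"hand":0},{"slide":[0,0,-30],"angular":[0,0,0],"hand":0},{"slide":[0,0,-30],"angular":[0,0,0],"hand":0},{"slide":[0,0,-30],"angular":[0,0,0],"hand":0},{"slide":[0,0,-30],"angular":[0,0,0],"hand":0},{"slide":[0,0,-30],"angular":[0,0,0],"hand":0}]'
python3 -m jog '[{"slide":[25,4,0],"angular":[0,0,0],"hand":0},{"slide":[25,4,0],"angular":[0,0,0],"hand":0},{"slide":[25,4,0],"angular":[0,0,0],"hand":0},{"slide":[25,4,0],"angular":[0,0,0],"hand":0},{"slide":[25,4,0],"angular":[0,0,0],"hand":0},{"slide":[25,4,0],"angular":[0,0,0],"hand":0},{"slide":[25,4,0],"angular":[0,0,0],"hand":0},{"slide":[25,4,0],"angular":[0,0,0],"hand":0},{"slide":[25,4,0],"angular":[0,0,5],"hand":0},{"slide":[25,4,0],"angular":[0,0,5],"hand":0},{"slide":[0,0,0],"angular":[0,0,5],"hand":0},{"slide":[0,0,0],"angular":[0,0,5.5],"hand":0}]'
python3 -m jog '[{"slide":[0,0,0],"angular":[0,0,0],"hand":0},{"slide":[0,0,0],"angular":[0,0,0],"hand":0},{"slide":[0,0,0],"angular":[0,0,0],"hand":0}]'
python3 - <<'E'
from h import *
T=tool();p=ctrl.read_camera("wrist");print(np.round(T,3).tolist(),np.round(ctrl.get_obs()["q"],2))
np.savez('w2.npz',T=T,**{k:p[k] for k in("img","fx","fy","cx","cy","mount")})
cv2.imwrite("pics/w2.png",cv2.resize(p["img"],(800,600)))
E
```

```text
clock: 6.4
tcp_pos: [0.4751, -0.3742, 0.3302]
ee_rot: [-3.14, -0.001, 1.719]
contact_force: [0.7, -0.4, -4.8]
width: 0.0068
finger_force: 59.0
clock: 7.6
tcp_pos: [0.4799, -0.1206, 0.3292]
ee_rot: [-3.14, 0.0, 1.359]
contact_force: [0.3, 0.1, -5.8]
width: 0.0071
finger_force: 59.0
clock: 7.9
tcp_pos: [0.4806, -0.1218, 0.3291]
ee_rot: [-3.141, 0.0, 1.362]
contact_force: [0.7, 0.4, -5.0]
width: 0.0068
finger_force: 59.0
[[0.207, 0.978, -0.001, 0.481], [0.978, -0.207, -0.0, -0.122], [-0.0, -0.001, -1.0, 0.329], [0.0, 0.0, 0.0, 1.0]] [-0.41  0.15  0.07  1.49 -0.    1.37]
```

View pics/w2.png

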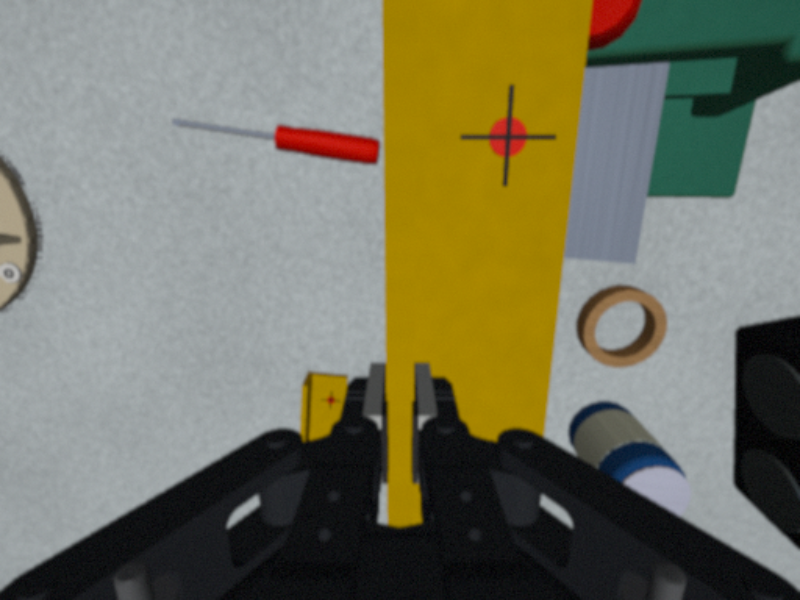

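The held mark is at (508,137). The knob (615,15) is only just in view, so I shift to see the whole punch.

```bash
python3 -m jog '[{"slide":[25,-15,0],"angular":[0,0,0],"hand":0},{"slide":[25,-15,0],"angular":[0,0,0],"hand":0},{"slide":[25,-15,0],"angular":[0,0,0],"hand":0},{"slide":[20,-15,0],"angular":[0,0,0],"hand":0},{"slide":[0,0,0],"angular":[0,0,0],"hand":0},{"slide":[0,0,0],"angular":[0,0,0],"hand":0},{"slide":[0,0,0],"angular":[0,0,0],"hand":0}]'
python3 - <<'E'
from h import *
p=dict(np.load('w2.npz'));T=p["T"]
print(proj(p,(T@[.085,.034,.0067,1])[:3],T)/.64)
T=tool();p=ctrl.read_camera("wrist");print(np.round(T,3).tolist())
np.savez('w3.npz',T=T,**{k:p[k] for k in("img","fx","fy","cx","cy","mount")})
cv2.imwrite("pics/w3.png",cv2.resize(p["img"],(800,600)))
E
```

```text
clock: 8.65
tcp_pos: [0.4424, -0.0169, 0.3293]
ee_rot: [3.141, 0.0, 1.361]
contact_force: [-0.6, 0.3, -4.8]
width: 0.0074
finger_force: 59.3
[510.6531084  135.37149527]
[[0.208, 0.978, 0.0, 0.442], [0.978, -0.208, -0.001, -0.017], [-0.0, 0.0, -1.0, 0.329], [0.0, 0.0, 0.0, 1.0]]
```

View pics/w3.png

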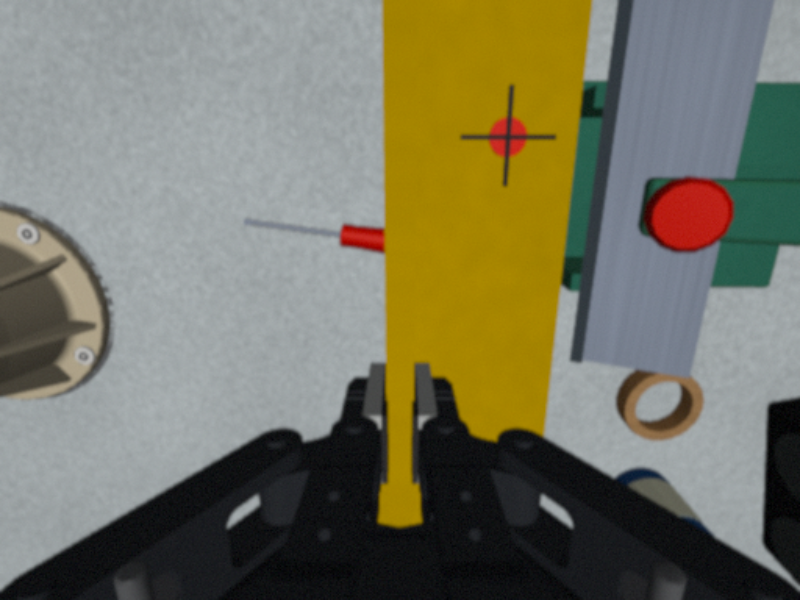

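Red knob centre is about (691,213). The bed's -y end corners are (582,362) at the ledge top and (690,376) at the upper edge. The base's -y edge is at row 286. Fitting the press pose.

```bash
cat >> h.py <<'E'
A=np.radians(24)
def bedT(v):
    T=np.eye(4);T[:3,:3]=(Ro.from_euler('z',v[2])*Ro.from_euler('y',-A)).as_matrix();T[:3,3]=[v[0],v[1],.13];return T
E
python3 - <<'E'
from h import *
from scipy.optimize import least_squares
p=dict(np.load('w3.npz'));T=p["T"]
hsv=cv2.cvtColor(p["img"],cv2.COLOR_BGR2HSV)
m=cv2.inRange(hsv,(0,150,60),(8,255,255))|cv2.inRange(hsv,(172,150,60),(180,255,255))
m[:, :390]=0
c,ax,a=cv2.fitEllipse(max(cv2.findContours(m,0,1)[0],key=cv2.contourArea));print('knob',np.array(c)/.64,np.array(ax)/.64,a)
pt=dict(np.load('top.npz'))
L=[((0,0,132),np.array(c)),((-48,-140,7),np.array([582,362])*.64),((43,-140,0),np.array([690,376])*.64)]
B=[(200,100),(200,-100),(-80,-100),(-80,100)];U=[(375,155),(464,178),(435,300),(345,278)]
def fun(v,full=True):
    M=bedT(v);r=[proj(p,(M@np.append(np.array(P)/1000,1))[:3],T)-u for P,u in L]
    r.append((proj(pt,(M@[0,0,.132,1])[:3])-[252.2,160.8])*.7)
    cs,s=np.cos(v[2]),np.sin(v[2])
    r.append(np.array([proj(p,[v[0]+cs*.12+s*.1,v[1]+s*.12-cs*.1,.016],T)[1]-286*.64]))
    if full:
      for b,u in zip(B,U):
        x,y=np.array(b)/1000;r.append((proj(pt,[v[0]+cs*x-s*y,v[1]+s*x+cs*y,.016])-np.array(u)*.64)*.4)
    return np.concatenate(r)
for f in (True,False):
    r=least_squares(fun,[.65,-.01,-.21],args=(f,));print(np.round(r.x,4),np.degrees(r.x[2]),np.round(fun(r.x),1))
    v=r.x
np.save('bed.npy',least_squares(fun,[.65,-.01,-.21]).x)
E
```

```text
knob [689.27526474 213.36348057] [70.54448724 86.15056872] 75.69808959960938
[ 0.645  -0.006  -0.1987] -11.384430739991084 [ 1.4  1.4 -5.4 -0.7  3.1 -0.  -0.4  1.2 -1.  -0.9 -0.1 -0.4 -0.7 -0.1
  0.3 -1.1  0.4]
[ 0.6449 -0.0059 -0.197 ] -11.288828427478359 [ 1.3  1.3 -5.3 -0.7  3.2 -0.2 -0.4  1.3 -1.2 -0.9 -0.1 -0.5 -0.7 -0.1
  0.3 -1.1  0.4]
```

```bash
python3 - <<'E'
from h import *
from scipy.optimize import least_squares
p=dict(np.load('w3.npz'));T=p["T"];pt=dict(np.load('top.npz'))
L=[((0,0,132),(689.3,213.4)),((-48,-140,7),(572.5,360)),((43,-140,0),(690,376))]
B=[(200,100),(200,-100),(-80,-100),(-80,100)];U=[(375,155),(464,178),(435,300),(345,278)]
def fun(v):
    M=bedT(v);cs,s=np.cos(v[2]),np.sin(v[2])
    r=[proj(p,(M@np.append(np.array(P)/1000,1))[:3],T)-np.array(u)*.64 for P,u in L]
    r.append((proj(pt,(M@[0,0,.132,1])[:3])-[252.2,160.8])*.7)
    r.append(np.array([proj(p,[v[0]+cs*.12+s*.1,v[1]+s*.12-cs*.1,.016],T)[1]-286*.64]))
    for b,u in zip(B,U):
        x,y=np.array(b)/1000;r.append((proj(pt,[v[0]+cs*x-s*y,v[1]+s*x+cs*y,.016])-np.array(u)*.64)*.4)
    return np.concatenate(r)
v=least_squares(fun,[.65,-.01,-.21]).x;print(np.round(v,4),np.degrees(v[2]),np.round(fun(v),1));np.save('bed.npy',v)
M=bedT(v)
for q in ((-48,140,7),(43,140,0),(-38,0,7),(-48,0,7),(-48,0,0),(43,0,0)):print(q,proj(p,(M@np.append(np.array(q)/1000,1))[:3],T)/.64)
# dark strip profile on row 300 (600-scale)
print([(int(u/.64),int(p["img"][192,u].mean())) for u in range(362,384)])
# target: tool pose for bed pose
# tool x=bed y, tool y=bed x, tool z=-bed z ; TCP in bed frame when placed: x=-38+4, y=-85,z=.0147
R=M[:3,:3]@np.array([[0,1,0],[1,0,0],[0,0,-1.]])
Tn=tool();print('rotvec tool deg',np.degrees(Ro.from_matrix(Tn[:3,:3].T@R).as_rotvec()))
for y,z in((-.18,.12),(-.18,.03),(-.085,.0147)):
    g=(M@[-.034,y,z,1])[:3];print(g,'now-tool',1000*Tn[:3,:3].T@(g-Tn[:3,3]),'goal-tool',1000*R.T@(g-Tn[:3,3]))
E
```

```text
[ 0.6443 -0.0057 -0.2124] -12.171297147846598 [ 0.5  0.2 -1.2  0.1  0.9  0.3 -0.7  1.4 -0.1 -0.5 -0.1 -0.2 -0.4 -0.3
  0.5 -1.2  0.3]
(-48, 140, 7) [618.34727968 -14.92830915]
(43, 140, 0) [780.86779212 -33.65470561]
(-38, 0, 7) [605.6504247  195.58702459]
(-48, 0, 7) [591.57556378 195.20048973]
(-48, 0, 0) [591.83471979 194.65854329]
(43, 0, 0) [730.23055937 198.39781055]
[(565, 166), (567, 168), (568, 168), (570, 169), (571, 167), (573, 167), (575, 161), (576, 135), (578, 94), (579, 59), (581, 57), (582, 57), (584, 56), (585, 55), (587, 58), (589, 85), (590, 114), (592, 130), (593, 133), (595, 131), (596, 133), (598, 134)]
rotvec tool deg [-2.39867640e+01 -6.97473939e-03  1.20362211e-01]
[ 0.52824518 -0.16486252  0.22579641] now-tool [-126.67632005  114.74354077  103.47695954] goal-tool [-126.47170799   63.02318355  141.25663446]
[ 0.56402863 -0.17258041  0.14357732] now-tool [-126.72595977  151.3308055   185.70450721] goal-tool [-126.47170799   63.02318355  231.25663446]
[ 0.59014115 -0.0810279   0.12960007] now-tool [-31.73460579 157.74681533 199.6532522 ] goal-tool [-31.47170799  63.02318355 246.55663446]
```

```bash
python3 -m jog '[{"slide":[-20,0,0],"angular":[0,0,0],"hand":0},{"slide":[-26,0,0],"angular":[0,0,0],"hand":0},{"slide":[-30,0,0],"angular":[0,0,0],"hand":0},{"slide":[-30,0,0],"angular":[0,0,0],"hand":0},{"slide":[-20,0,0],"angular":[-4,0,0],"hand":0},{"slide":[0,0,0],"angular":[-4,0,0],"hand":0},{"slide":[0,0,0],"angular":[-4,0,0],"hand":0},{"slide":[0,0,0],"angular":[-4,0,0],"hand":0},{"slide":[0,0,0],"angular":[-4,0,0],"hand":0},{"slide":[0,0,0],"angular":[-4,0,0],"hand":0},{"slide":[0,0,0],"angular":[0,0,0],"hand":0},{"slide":[0,0,0],"angular":[0,0,0],"hand":0}]'
python3 -m jog '[{"slide":[0,9,20],"angular":[0,0,0],"hand":0},{"slide":[0,9,25],"angular":[0,0,0],"hand":0},{"slide":[0,9,25],"angular":[0,0,0],"hand":0},{"slide":[0,9,25],"angular":[0,0,0],"hand":0},{"slide":[0,9,25],"angular":[0,0,0],"hand":0},{"slide":[0,9,25],"angular":[0,0,0],"hand":0},{"slide":[0,9,25],"angular":[0,0,0],"hand":0},{"slide":[0,0,20],"angular":[0,0,0],"hand":0},{"slide":[0,0,10],"angular":[0,0,0],"hand":0},{"slide":[0,0,0],"angular":[0,0,0],"hand":0},{"slide":[0,0,0],"angular":[0,0,0],"hand":0},{"slide":[0,0,0],"angular":[0,0,0],"hand":0}]'
cat > st.py <<'E'
from h import *
M=bedT(np.load('bed.npy'));T=tool();B=np.linalg.inv(M)@T
print('TCP in bed mm',np.round(B[:3,3]*1000,1))
R=M[:3,:3]@np.array([[0,1,0],[1,0,0],[0,0,-1.]])
print('rot left deg',np.round(np.degrees(Ro.from_matrix(T[:3,:3].T@R).as_rotvec()),2),'F bed',np.round(M[:3,:3].T@np.array(ctrl.get_obs()["contact_force"]),1))
E
cat > pic.py <<'E'
import sys
from st import *
n=sys.argv[1]
p=ctrl.read_camera("wrist");np.savez(n+'.npz',T=T,**{k:p[k] for k in("img","fx","fy","cx","cy","mount")})
cv2.imwrite(f"pics/{n}.png",cv2.resize(p["img"],(800,600)))
E
python3 pic.py w4
```

```text
clock: 9.9
tcp_pos: [0.4151, -0.14, 0.3292]
ee_rot: [2.724, 0.0, 1.36]
contact_force: [1.0, -1.2, -4.0]
width: 0.0075
finger_force: 59.7
clock: 11.1
tcp_pos: [0.5522, -0.1688, 0.1735]
ee_rot: [2.721, 0.001, 1.361]
contact_force: [0.5, 0.1, -5.6]
width: 0.0069
finger_force: 59.7
TCP in bed mm [ -33.2 -178.8   62.3]
rot left deg [ 0.09 -0.03  0.15] F bed [-1.8  0.2 -5.3]
```

View pics/w4.png

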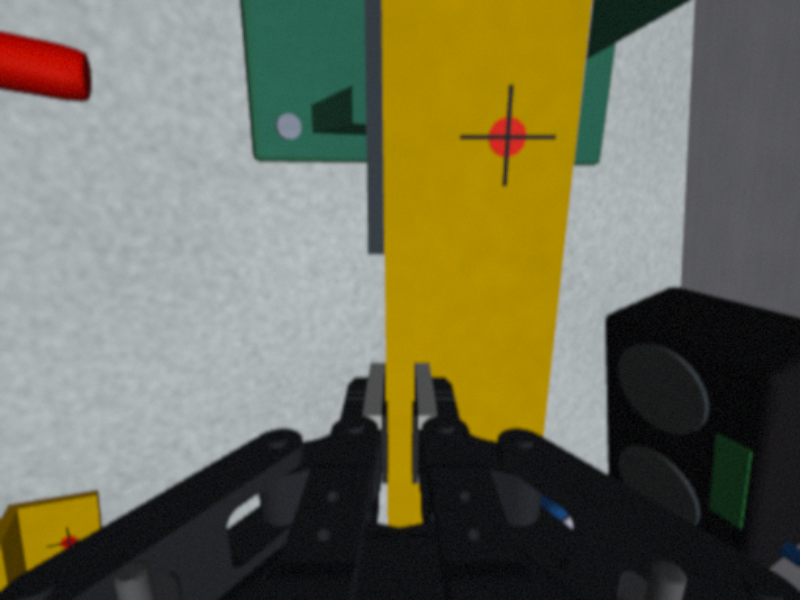

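The angle hangs parallel over the bed. The ledge's outer corner shows at (368,253); checking it against the model.

```bash
python3 - <<'E'
from st import *
p=dict(np.load('w4.npz'))
for q in ((-48,-140,7),(-48,-100,7),(-48,-40,7)):print(q,proj(p,(M@np.append(np.array(q)/1000,1))[:3],T)/.64)
im=p["img"]
for r in (160,100,40):print(r/.64,[(round(u/.64),int(im[r,u].mean())) for u in range(228,252)])
print([(round(v/.64),int(im[v,240].mean())) for v in range(155,168)])
E
```

```text
TCP in bed mm [ -33.1 -178.8   62.5]
rot left deg [ 0.11 -0.03  0.15] F bed [-1.6  0.7 -4.5]
(-48, -140, 7) [369.14727908 251.34742847]
(-48, -100, 7) [367.42372024 157.97623683]
(-48, -40, 7) [364.38851773  -6.45126517]
250.0 [(356, 180), (358, 179), (359, 179), (361, 180), (362, 178), (364, 177), (366, 163), (367, 121), (369, 77), (370, 65), (372, 62), (373, 63), (375, 64), (377, 60), (378, 64), (380, 61), (381, 67), (383, 84), (384, 103), (386, 107), (388, 107), (389, 107), (391, 106), (392, 107)]
156.25 [(356, 72), (358, 70), (359, 71), (361, 69), (362, 73), (364, 71), (366, 67), (367, 62), (369, 62), (370, 55), (372, 61), (373, 59), (375, 60), (377, 63), (378, 62), (380, 60), (381, 70), (383, 92), (384, 98), (386, 104), (388, 105), (389, 105), (391, 103), (392, 104)]
62.5 [(356, 72), (358, 75), (359, 73), (361, 72), (362, 71), (364, 71), (366, 63), (367, 57), (369, 59), (370, 55), (372, 59), (373, 58), (375, 57), (377, 59), (378, 59), (380, 67), (381, 84), (383, 94), (384, 103), (386, 104), (388, 102), (389, 102), (391, 103), (392, 104)]
[(242, 65), (244, 62), (245, 62), (247, 62), (248, 61), (250, 64), (252, 76), (253, 115), (255, 153), (256, 173), (258, 178), (259, 176), (261, 177)]
```

```bash
python3 -m jog '[{"slide":[0,2,10],"angular":[0,0,0],"hand":0},{"slide":[0,1,10],"angular":[0,0,0],"hand":0},{"slide":[0,0,10],"angular":[0,0,0],"hand":0},{"slide":[0,0,0],"angular":[0,0,0],"hand":0},{"slide":[0,0,0],"angular":[0,0,0],"hand":0},{"slide":[0,0,0],"angular":[0,0,0],"hand":0}]'; python3 st.py
```

```text
clock: 11.75
tcp_pos: [0.5664, -0.1715, 0.146]
ee_rot: [2.723, 0.0, 1.361]
contact_force: [-0.1, -0.8, -4.7]
width: 0.007
finger_force: 59.7
TCP in bed mm [ -31.1 -178.5   31.4]
rot left deg [-0.   -0.06  0.15] F bed [-1.9 -0.8 -4.3]
```

```bash
python3 -m jog '[{"slide":[0,0,5],"angular":[0,0,0],"hand":0},{"slide":[0,0,4],"angular":[0,0,0],"hand":0},{"slide":[0,0,3],"angular":[0,0,0],"hand":0},{"slide":[0,0,0],"angular":[0,0,0],"hand":0},{"slide":[0,0,0],"angular":[0,0,0],"hand":0}]'; python3 st.py
```

```text
clock: 12.25
tcp_pos: [0.571, -0.1725, 0.1349]
ee_rot: [2.723, 0.0, 1.361]
contact_force: [0.3, -0.5, -6.0]
width: 0.0072
finger_force: 59.8
TCP in bed mm [ -31.3 -178.5   19.3]
rot left deg [-0.02 -0.07  0.15] F bed [-2.1 -0.5 -5.7]
```

```bash
python3 -m jog '[{"slide":[0,0,1.5],"angular":[0,0,0],"hand":0},{"slide":[8,0,0],"angular":[0,0,0],"hand":0},{"slide":[12,0,0],"angular":[0,0,0],"hand":0},{"slide":[12,0,0],"angular":[0,0,0],"hand":0},{"slide":[12,0,0],"angular":[0,0,0],"hand":0},{"slide":[12,0,0],"angular":[0,0,0],"hand":0},{"slide":[12,0,0],"angular":[0,0,0],"hand":0},{"slide":[12,0,0],"angular":[0,0,0],"hand":0},{"slide":[8,0,0],"angular":[0,0,0],"hand":0},{"slide":[5,0,0],"angular":[0,0,0],"hand":0},{"slide":[0,0,0],"angular":[0,0,0],"hand":0},{"slide":[0,0,0],"angular":[0,0,0],"hand":0}]'; python3 pic.py w5
```

```text
clock: 13.45
tcp_pos: [0.5911, -0.0818, 0.1337]
ee_rot: [2.723, 0.0, 1.361]
contact_force: [0.1, -0.1, -4.6]
width: 0.0073
finger_force: 59.7
TCP in bed mm [-31.4 -85.6  18. ]
rot left deg [ 0.   -0.04  0.15] F bed [-1.8 -0.1 -4.3]
```

View pics/w5.png

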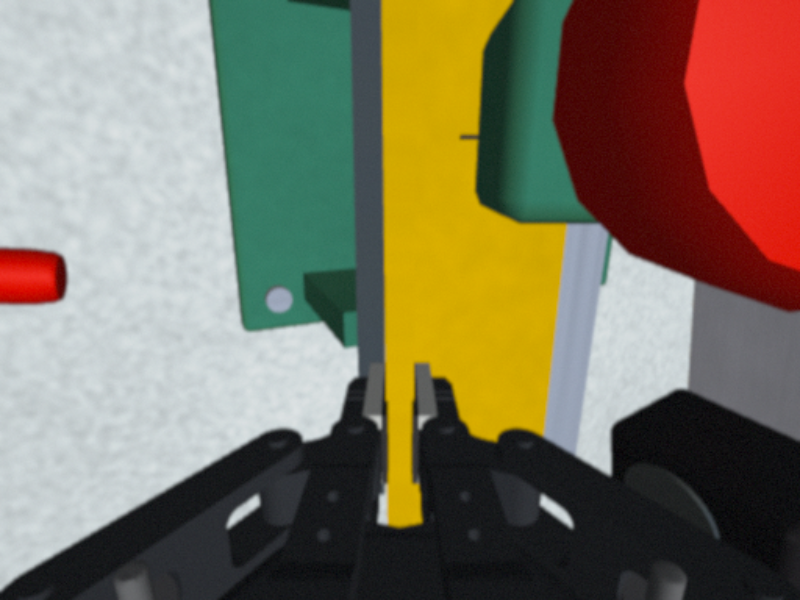

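The mark is hidden under the head here. Only its cross arm's tip shows, at (460–480,137), and the head's -y edge is at row 222. I use those to refine y.

```bash
python3 - <<'E'
from st import *
p=dict(np.load('w5.npz'))
P=lambda q:np.round(proj(p,(M@np.append(np.array(q)/1000,1))[:3],T)/.64,1)
for q in ((-17,-17,92),(-17,-17,62),(0,-17,92),(0,-17,62),(-17,17,92),(-17,17,62),(-48,-100,7),(0,-19,132),(-19,0,132),(0,0,132),(43,-40,0)):print(q,P(q))
a=np.arange(0,360,15)
print('knob top min/max rows',max(P((19*np.cos(t),19*np.sin(t),132))[1] for t in np.radians(a)),min(P((19*np.cos(t),19*np.sin(t),132))[0] for t in np.radians(a)))
print('held mark pred',proj(p,(T@[.085,.034,.0067,1])[:3],T)/.64)
# mark from w4 ray intersect tool z=6.7mm plane
w=dict(np.load('w4.npz'));o,d=ray(w,np.array([507.5,137])*.64,np.eye(4));print('mark in tool',(o+d*(.0067-o[2])/d[2])*1000)
# angle -x flange top inner edge
im=p["img"]
for c in (345,360,375):print(c/.64,[(round(v/.64),int(im[v,c,1])-int(im[v,c,2])) for v in range(134,150)])
p2=ctrl.read_camera("side");np.savez("side1.npz",**{k:p2[k] for k in("img","fx","fy","cx","cy","R","t")})
c=proj(p2,M[:3,3]);print(c)
x,y=map(int,c);cv2.imwrite("pics/s1.png",cv2.resize(p2["img"][y-55:y+35,x-60:x+60],(800,600),interpolation=2));print(x,y)
E
```

```text
TCP in bed mm [-31.4 -85.8  18. ]
rot left deg [ 0.   -0.04  0.13] F bed [-1.9 -1.1 -5.2]
(-17, -17, 92) [502.8 216.5]
(-17, -17, 62) [472.  200.8]
(0, -17, 92) [615.  216.7]
(0, -17, 62) [550.7 201. ]
(-17, 17, 92) [521.4 -50.4]
(-17, 17, 62) [480.8  21.2]
(-48, -100, 7) [359.9 407.2]
(0, -19, 132) [888.2 315. ]
(-19, 0, 132) [651.9 -17.7]
(0, 0, 132) [1003.2  -17.3]
(43, -40, 0) [606.9 252.1]
knob top min/max rows 315.0 648.6
held mark pred [511.38518042 135.25430011]
mark in tool [84.48603676 32.81574576  6.7       ]
539.0625 [(209, 58), (211, 56), (212, 56), (214, 54), (216, 52), (217, 50), (219, 45), (220, 29), (222, -5), (223, -27), (225, -39), (227, -43), (228, -41), (230, -42), (231, -40), (233, -42)]
562.5 [(209, 62), (211, 58), (212, 56), (214, 53), (216, 53), (217, 52), (219, 46), (220, 31), (222, -6), (223, -29), (225, -39), (227, -41), (228, -42), (230, -41), (231, -40), (233, -38)]
585.9375 [(209, 0), (211, 30), (212, 46), (214, 52), (216, 54), (217, 50), (219, 47), (220, 39), (222, 19), (223, 9), (225, 9), (227, 10), (228, 9), (230, 10), (231, 9), (233, 8)]
[241.10551833 162.88767839]
241 162
```

View pics/s1.png

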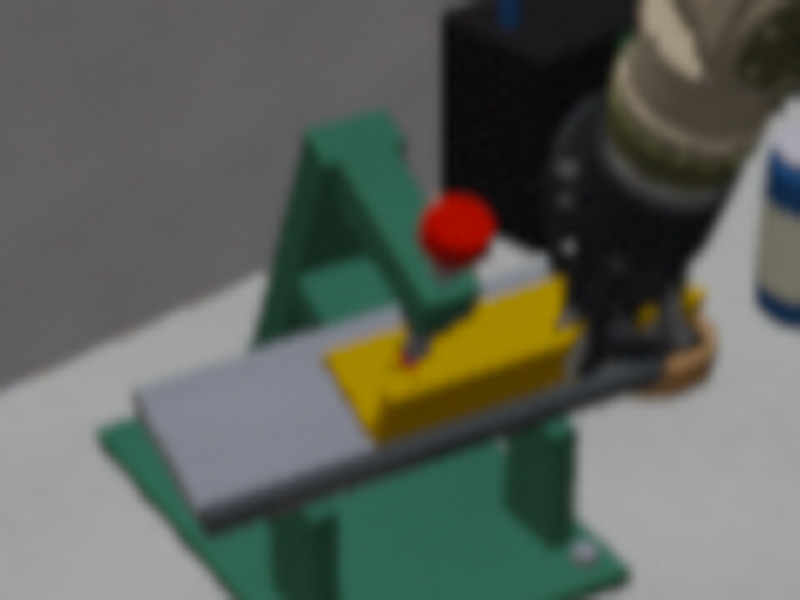

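Side view: the angle lies just above the bed, with the red mark at crop (410,358) right by the punch tip (418,345). The wrist data say to shift +0.6 mm in y. Then I lower and move to the ledge.

```bash
python3 -m jog '[{"slide":[0.6,0,1],"angular":[0,0,0],"hand":0},{"slide":[0,0,1],"angular":[0,0,0],"hand":0},{"slide":[0,0,0.5],"angular":[0,0,0],"hand":0},{"slide":[0,0,0],"angular":[0,0,0],"hand":0},{"slide":[0,0,0],"angular":[0,0,0],"hand":0}]'; python3 st.py
python3 -m jog '[{"slide":[0,-1,0],"angular":[0,0,0],"hand":0},{"slide":[0,-1,0],"angular":[0,0,0],"hand":0},{"slide":[0,0,0],"angular":[0,0,0],"hand":0},{"slide":[0,0,0],"angular":[0,0,0],"hand":0}]'; python3 st.py
```

```text
clock: 14.05
tcp_pos: [0.5921, -0.0814, 0.1314]
ee_rot: [2.723, 0.0, 1.361]
contact_force: [0.1, -0.4, -4.5]
width: 0.0074
finger_force: 59.7
TCP in bed mm [-31.4 -85.   15.5]
rot left deg [-0.   -0.06  0.14] F bed [-1.7 -0.4 -4.2]
clock: 14.45
tcp_pos: [0.5908, -0.0811, 0.131]
ee_rot: [2.722, 0.0, 1.361]
contact_force: [2.1, -0.5, -5.0]
width: 0.0071
finger_force: 59.7
TCP in bed mm [-32.8 -84.9  15.7]
rot left deg [ 0.06 -0.06  0.14] F bed [-0.1 -0.  -5.4]
```

```bash
python3 -m jog '[{"slide":[0,0,0.7],"angular":[0,0,0],"hand":0},{"slide":[0,0,0.5],"angular":[0,0,0],"hand":0},{"slide":[0,0,0],"angular":[0,0,0],"hand":0},{"slide":[0,0,0],"angular":[0,0,0],"hand":0}]'; python3 st.py
python3 -m jog '[{"slide":[0,-0.5,0.5],"angular":[0,0,0],"hand":0},{"slide":[0,-0.5,0],"angular":[0,0,0],"hand":0},{"slide":[0,0,0],"angular":[0,0,0],"hand":0},{"slide":[0,0,0],"angular":[0,0,0],"hand":0}]'; python3 st.py
```

```text
clock: 14.85
tcp_pos: [0.5913, -0.0811, 0.1299]
ee_rot: [2.722, 0.0, 1.361]
contact_force: [1.4, 0.7, -3.9]
width: 0.0071
finger_force: 60.0
TCP in bed mm [-32.8 -84.8  14.5]
rot left deg [ 0.06 -0.07  0.15] F bed [-0.4  1.  -4.1]
clock: 15.25
tcp_pos: [0.5913, -0.0811, 0.1298]
ee_rot: [2.72, 0.0, 1.361]
contact_force: [1.8, 1.8, 2.1]
width: 0.007
finger_force: 60.8
TCP in bed mm [-32.9 -84.8  14.4]
rot left deg [ 0.15 -0.07  0.16] F bed [2.1 2.2 1.3]
```

```bash
python3 -m jog '[{"slide":[0,0,0],"angular":[0,0,0],"hand":5},{"slide":[0,0,0],"angular":[0,0,0],"hand":15},{"slide":[0,0,0],"angular":[0,0,0],"hand":30},{"slide":[0,0,0],"angular":[0,0,0],"hand":40},{"slide":[0,0,0],"angular":[0,0,0],"hand":40},{"slide":[0,0,0],"angular":[0,0,0],"hand":40},{"slide":[0,0,0],"angular":[0,0,0],"hand":40}]'; python3 st.py
python3 -m jog '[{"slide":[0,0,-10],"angular":[0,0,0],"hand":40},{"slide":[0,0,-20],"angular":[0,0,0],"hand":40},{"slide":[0,0,-20],"angular":[0,0,0],"hand":40},{"slide":[0,0,-25],"angular":[0,0,0],"hand":40},{"slide":[0,0,-25],"angular":[0,0,0],"hand":40},{"slide":[0,-25,-25],"angular":[0,0,0],"hand":40},{"slide":[0,-25,-25],"angular":[0,0,0],"hand":40},{"slide":[0,0,0],"angular":[0,0,0],"hand":40},{"slide":[0,0,0],"angular":[0,0,0],"hand":40}]'; python3 st.py
```

```text
clock: 15.95
tcp_pos: [0.59, -0.0809, 0.1285]
ee_rot: [2.723, 0.0, 1.361]
contact_force: [0.5, -0.0, -0.0]
width: 0.034
finger_force: 0.0
TCP in bed mm [-34.6 -84.9  13.7]
rot left deg [-0.01 -0.06  0.15] F bed [ 0.4  0.1 -0.2]
clock: 16.85
tcp_pos: [0.4859, -0.0587, 0.2469]
ee_rot: [2.72, 0.0, 1.361]
contact_force: [0.2, 0.1, 0.0]
width: 0.0338
finger_force: 0.0
TCP in bed mm [-83.7 -85.2 165.2]
rot left deg [ 0.18 -0.05  0.16] F bed [ 0.1  0.2 -0. ]
```

```bash
python3 -m jog '[{"slide":[2,-10,0],"angular":[0,0,0],"hand":40},{"slide":[2,-10,0],"angular":[0,0,0],"hand":40},{"slide":[2,-10,20],"angular":[0,0,0],"hand":40},{"slide":[3,0,30],"angular":[0,0,0],"hand":40},{"slide":[0,0,25],"angular":[0,0,0],"hand":40},{"slide":[0,0,10],"angular":[0,0,0],"hand":40},{"slide":[0,0,0],"angular":[0,0,0],"hand":40},{"slide":[0,0,0],"angular":[0,0,0],"hand":40},{"slide":[0,0,0],"angular":[0,0,0],"hand":40}]'; python3 - <<'E'
from st import *
p=ctrl.read_camera("wrist");np.savez('w6.npz',T=T,**{k:p[k] for k in("img","fx","fy","cx","cy","mount")})
P=lambda q:proj(p,(M@np.append(np.array(q)/1000,1))[:3],T)
for q in ((0,0,8),(0,0,16),(0,5,8),(-38,40,0),(22,40,8),(-30,40,44)):print(q,np.round(P(q),1))
x,y=map(int,P((0,0,8)));x0,y0=max(0,x-60),max(0,y-45);print(x0,y0)
cv2.imwrite("pics/w6.png",cv2.resize(p["img"][y0:y0+90,x0:x0+120],(800,600),interpolation=2))
E
```

```text
clock: 17.75
tcp_pos: [0.4952, -0.0515, 0.1567]
ee_rot: [2.721, 0.0, 1.361]
contact_force: [0.3, 1.1, 0.2]
width: 0.034
finger_force: 0.0
TCP in bed mm [-113.5  -76.2   79.7]
rot left deg [ 0.1  -0.05  0.15] F bed [0.1 1.1 0.1]
(0, 0, 8) [415.1 105.6]
(0, 0, 16) [421.3 105.6]
(0, 5, 8) [416.3  98.3]
(-38, 40, 0) [364.7  46.1]
(22, 40, 8) [457.4  43.9]
(-30, 40, 44) [408.1  30.4]
355 60
```

View pics/w6.png

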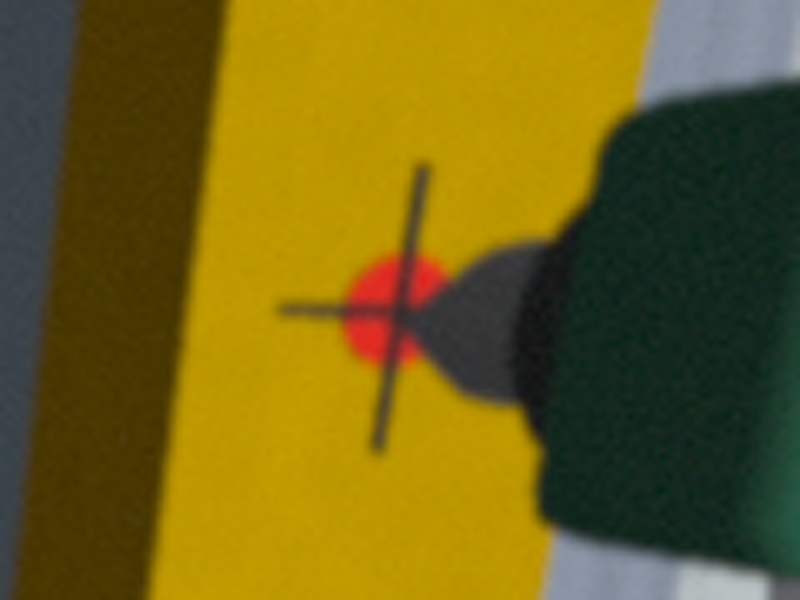

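The mark's centre is at (400,312). The punch tip at (410,318) sits where the model puts it for alignment, about 0.7 mm off in y and about 0 in x. That is within tolerance. Now up, shut the fingers, and go over the knob.

```bash
python3 -m jog '[{"slide":[0,0,-20],"angular":[0,0,0],"hand":0},{"slide":[0,0,-30],"angular":[0,0,0],"hand":0},{"slide":[0,0,-30],"angular":[0,0,0],"hand":0},{"slide":[0,0,-20],"angular":[0,0,0],"hand":0},{"slide":[15,23,0],"angular":[0,0,0],"hand":0},{"slide":[15,23,0],"angular":[0,0,0],"hand":0},{"slide":[15,23,0],"angular":[0,0,0],"hand":0},{"slide":[15,23,0],"angular":[0,0,0],"hand":0},{"slide":[15,21,0],"angular":[0,0,0],"hand":0},{"slide":[0,0,0],"angular":[0,0,0],"hand":0},{"slide":[0,0,0],"angular":[0,0,0],"hand":0}]'; python3 st.py
```

```text
clock: 18.9
tcp_pos: [0.5715, 0.0092, 0.2933]
ee_rot: [2.722, 0.0, 1.362]
contact_force: [-1.5, -0.2, 0.4]
width: 0.0002
finger_force: 0.0
TCP in bed mm [ -1.5  -0.8 179.4]
rot left deg [ 0.03 -0.07  0.18] F bed [-1.1 -0.6  1. ]
```

```bash
python3 -m jog '[{"slide":[0,1,15],"angular":[0,0,0],"hand":0},{"slide":[0,0,15],"angular":[0,0,0],"hand":0},{"slide":[0,0,8],"angular":[0,0,0],"hand":0},{"slide":[0,0,4],"angular":[0,0,0],"hand":0},{"slide":[0,0,2],"angular":[0,0,0],"hand":0},{"slide":[0,0,2],"angular":[0,0,0],"hand":0},{"slide":[0,0,0],"angular":[0,0,0],"hand":0},{"slide":[0,0,0],"angular":[0,0,0],"hand":0}]'; python3 st.py
python3 -m jog '[{"slide":[0,0,1],"angular":[0,0,0],"hand":0},{"slide":[0,0,1],"angular":[0,0,0],"hand":0},{"slide":[0,0,1],"angular":[0,0,0],"hand":0},{"slide":[0,0,1],"angular":[0,0,0],"hand":0},{"slide":[0,0,0],"angular":[0,0,0],"hand":0},{"slide":[0,0,0],"angular":[0,0,0],"hand":0}]'; python3 st.py
```

```text
clock: 19.7
tcp_pos: [0.5908, 0.0049, 0.2516]
ee_rot: [2.722, -0.0, 1.361]
contact_force: [0.6, 0.1, 0.1]
width: -0.0002
finger_force: 0.0
TCP in bed mm [ -0.4  -0.9 133.3]
rot left deg [ 0.04 -0.07  0.15] F bed [ 0.6  0.2 -0.1]
clock: 20.3
tcp_pos: [0.5925, 0.0046, 0.2478]
ee_rot: [2.722, -0.0, 1.361]
contact_force: [-0.6, 1.6, 3.3]
width: 0.0002
finger_force: 1.9
TCP in bed mm [ -0.3  -0.8 129.1]
rot left deg [ 0.03 -0.07  0.15] F bed [0.5 1.4 3.4]
```

```bash
python3 -m jog '[{"slide":[0,0,1],"angular":[0,0,0],"hand":0},{"slide":[0,0,1],"angular":[0,0,0],"hand":0},{"slide":[0,0,1],"angular":[0,0,0],"hand":0},{"slide":[0,0,1],"angular":[0,0,0],"hand":0},{"slide":[0,0,0],"angular":[0,0,0],"hand":0},{"slide":[0,0,0],"angular":[0,0,0],"hand":0}]'; python3 st.py
python3 -m jog '[{"slide":[0,0,0.5],"angular":[0,0,0],"hand":0},{"slide":[0,0,0.5],"angular":[0,0,0],"hand":0},{"slide":[0,0,0.5],"angular":[0,0,0],"hand":0},{"slide":[0,0,0],"angular":[0,0,0],"hand":0},{"slide":[0,0,0],"angular":[0,0,0],"hand":0}]'; python3 st.py
```

```text
clock: 20.9
tcp_pos: [0.5941, 0.0042, 0.244]
ee_rot: [2.722, 0.0, 1.361]
contact_force: [-0.4, 1.1, 4.2]
width: 0.0002
finger_force: 2.3
TCP in bed mm [ -0.4  -0.9 125. ]
rot left deg [ 0.03 -0.07  0.15] F bed [1.2 1.  4.1]
clock: 21.4
tcp_pos: [0.5946, 0.0041, 0.2427]
ee_rot: [2.722, 0.0, 1.361]
contact_force: [-1.0, 0.2, 5.5]
width: 0.0001
finger_force: 2.6
TCP in bed mm [ -0.4  -0.9 123.6]
rot left deg [ 0.04 -0.07  0.15] F bed [ 1.3 -0.1  5.4]
```

```bash
python3 -m jog '[{"slide":[0,0,0.5],"angular":[0,0,0],"hand":0},{"slide":[0,0,0.5],"angular":[0,0,0],"hand":0},{"slide":[0,0,0],"angular":[0,0,0],"hand":0},{"slide":[0,0,0],"angular":[0,0,0],"hand":0}]'; python3 st.py
python3 -m jog '[{"slide":[0,0,0.5],"angular":[0,0,0],"hand":0},{"slide":[0,0,0.5],"angular":[0,0,0],"hand":0},{"slide":[0,0,0],"angular":[0,0,0],"hand":0},{"slide":[0,0,0],"angular":[0,0,0],"hand":0}]'; python3 st.py
```

```text
clock: 21.8
tcp_pos: [0.5947, 0.004, 0.2426]
ee_rot: [2.722, 0.0, 1.361]
contact_force: [-6.2, 0.8, 10.1]
width: -0.0001
finger_force: 5.8
TCP in bed mm [ -0.3  -0.9 123.4]
rot left deg [ 0.06 -0.06  0.15] F bed [-1.6 -0.5 11.8]
clock: 22.2
tcp_pos: [0.5949, 0.004, 0.2424]
ee_rot: [2.721, 0.0, 1.361]
contact_force: [-9.8, 1.6, 14.7]
width: 0.0
finger_force: 9.1
TCP in bed mm [ -0.2  -0.9 123.2]
rot left deg [ 0.08 -0.06  0.16] F bed [-3.1 -0.5 17.5]
```

```bash
python3 -m jog '[{"slide":[0,0,0.5],"angular":[0,0,0],"hand":0},{"slide":[0,0,0.5],"angular":[0,0,0],"hand":0},{"slide":[0,0,0],"angular":[0,0,0],"hand":0},{"slide":[0,0,0],"angular":[0,0,0],"hand":0},{"slide":[0,0,0],"angular":[0,0,0],"hand":0}]'; python3 st.py
python3 -m jog '[{"slide":[0,0,-1],"angular":[0,0,0],"hand":0},{"slide":[0,0,-1],"angular":[0,0,0],"hand":0},{"slide":[0,0,-1],"angular":[0,0,0],"hand":0},{"slide":[0,0,-2],"angular":[0,0,0],"hand":0},{"slide":[0,0,-2],"angular":[0,0,0],"hand":0},{"slide":[0,0,-3],"angular":[0,0,0],"hand":0},{"slide":[0,0,-5],"angular":[0,0,0],"hand":0},{"slide":[0,0,-15],"angular":[0,0,0],"hand":0},{"slide":[0,0,-20],"angular":[0,0,0],"hand":0},{"slide":[0,0,-10],"angular":[0,0,0],"hand":0}]'
python3 -m jog '[{"slide":[-15,-23,0],"angular":[0,0,0],"hand":40},{"slide":[-15,-23,0],"angular":[0,0,0],"hand":40},{"slide":[-15,-23,0],"angular":[0,0,0],"hand":40},{"slide":[-15,-23,0],"angular":[0,0,0],"hand":40},{"slide":[-15,-22,20],"angular":[0,0,0],"hand":40},{"slide":[0,0,30],"angular":[0,0,0],"hand":40},{"slide":[0,0,30],"angular":[0,0,0],"hand":40},{"slide":[0,0,22],"angular":[0,0,0],"hand":40},{"slide":[0,0,0],"angular":[0,0,0],"hand":40},{"slide":[0,0,0],"angular":[0,0,0],"hand":40},{"slide":[0,0,0],"angular":[0,0,0],"hand":40}]'
python3 - <<'E'
from st import *
p=ctrl.read_camera("wrist");a=dict(np.load('w6.npz'))
def mk(p,T):
    hsv=cv2.cvtColor(p["img"],cv2.COLOR_BGR2HSV)[60:150,355:475]
    m=cv2.inRange(hsv,(0,150,60),(8,255,255))|cv2.inRange(hsv,(172,150,60),(180,255,255))
    q=np.argwhere(m);return q.min(0),q.max(0),q.mean(0),len(q)
P=lambda T:proj(p,(M@[0,0,.008,1])[:3],T)
print(mk(a,a["T"]),P(a["T"]));print(mk(p,T),P(T))
g=[cv2.GaussianBlur(i["img"][60:150,355:475],(0,0),1).astype(np.float32).mean(2) for i in(a,p)]
print('shift',cv2.phaseCorrelate(g[0],g[1]), 'right half (punch)',cv2.phaseCorrelate(g[0][:,65:].copy(),g[1][:,65:].copy()))
E
```

```text
clock: 22.7
tcp_pos: [0.595, 0.004, 0.2423]
ee_rot: [2.721, 0.0, 1.361]
contact_force: [-15.3, 1.6, 19.8]
width: 0.0001
finger_force: 12.3
TCP in bed mm [ -0.2  -0.9 123. ]
rot left deg [ 0.11 -0.06  0.16] F bed [-5.9 -1.7 24.3]
clock: 23.7
tcp_pos: [0.571, 0.009, 0.2951]
ee_rot: [2.724, 0.0, 1.361]
contact_force: [1.0, 0.3, 0.7]
width: 0.0
finger_force: 0.0
clock: 24.8
tcp_pos: [0.4952, -0.0515, 0.1561]
ee_rot: [2.722, 0.0, 1.361]
contact_force: [-0.1, -0.3, 0.7]
width: 0.034
finger_force: 0.0
TCP in bed mm [-113.7  -76.1   79.2]
rot left deg [ 0.06 -0.06  0.16] F bed [ 0.2 -0.3  0.7]
(array([39, 52]), array([54, 66]), array([45.7080292 , 57.94890511]), 137) [415.1131443  105.58065942]
(array([38, 52]), array([54, 67]), array([45.68085106, 58.60283688]), 141) [415.9485583  105.68562276]
shift ((0.608226535119698, 0.11958866161194237), 0.9094440206774959) right half (punch) ((0.4293620842060051, 0.19192018075090544), 0.9144264104631212)
```

The angle and punch are unchanged from before the push, apart from the small camera shift. The robot is clear, so I hand in.

```bash
python3 -c "
from workcell import ctrl
print(ctrl.sign_off())"
```

```text
the job is handed in; nothing more can be done
None
```

The job is handed in, with no verdict shown: the larger yellow angle lies flat against the ledge with its mark within about 1 mm of the punch axis, the knob was pressed gently to about 24 N (roughly 17 N on the mark), the punch sprang back up, and the arm kept clear of the other things.

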